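Fit the drive knob on the photo turntable and turn the figurine round

ROBOT

A 6-joint arm with a two-finger parallel gripper is mounted at the origin on the work surface. World frame = base frame: x ahead of the robot, y to its left, z up, the work surface at z = 0. Lengths are in m, angles in rad, forces in N, time in s.
With the tool pointing down it reaches from about 0.275 to 0.75 m from the base axis. Payload 10.2 kg.
Tool frame: the origin (TCP) lies midway between the tips of the shut fingers; the grasp point (between the pads) lies 19 mm behind it; z points along the fingers, y is the direction in which the jaws open and shut (so a half turn about z gives the same grasp; the last joint's range is limited). The gripper opens to 88 mm and grips with 3 to 60 N. Pads are 18 mm wide; open, the fingers measure 123 mm over their backs; the gripper's body (75 mm by 187 mm) begins 45 mm behind the grasp point.
Start: joints at [-1.514, 0.313, 1.498, -0, 1.331, -0.223], TCP at [0.145, -0.505, 0.239] pointing down, gripper open.
Joint ranges: [-2.94, 2.94], [-0.97, 2.17], [0.19, 2.56], [-1.23, 4.37], [0.02, 3.11], [-2.88, 2.88]. Speed limits (rad/s): [2.39, 2.39, 3.01, 3.14, 3.14, 3.14].

INTERFACE

Orientations are given as a rotation vector (axis times angle).
In Python, from plant import bot, set_gripper, cams, ticket, monitor gives the robot as it stands. Calls block until the motion is done:
- bot.reach(position, orientation): joint-space move of the TCP to a pose.
- bot.movel(position, rotation=None, rate=0.15): straight line of the TCP; rotation=None keeps the orientation; rate is the mean speed in m/s.
- bot.goto_joints(angles): joint-space move.
- set_gripper(opening, f_grip=None): finger opening in m; f_grip is the grip in N (None keeps the last); returns when the fingers have stopped.
- bot.dwell(seconds).
- bot.solve_ik(position, orientation): joint angles nearest the present ones, or None.
- cams.grab_frame(name): name is "scene" or "top" or "wrist"; returns a dict with "pixels" (420x560x3 uint8, blue, green, red), "depth" (420x560 float32, m along the optical axis (not along the pixel's ray), 0 where there is no reading), "fx", "fy", "cx", "cy" (pixels), "T" (4x4, takes a point from camera to world coordinates). Camera axes: x right, y up, looking along -z (the intrinsics and any distortion apply to the point x, -y, -z); pixel columns grow to the right and rows downward; lengths in m; the calibration is good to about 2 mm. The wrist camera is an equidistant fisheye: a pixel r from the principal point sees the ray r / f radians off the axis. A picture is of the moment at which its call begins.
A pose or a line that the arm cannot do raises bot.IKError and nothing moves.
- ticket.close_job(): hands the job in, once; it reports no verdict.
Readings, each from a call of its own:
- monitor.get_time(): time.
- monitor.get_joint_pos(): joint angles.
- monitor.get_qvel(): joint speeds.
- monitor.get_tau(): joint torques, N m.
- monitor.get_ee_pos(): TCP position.
- monitor.get_tool_rot(): TCP orientation.
- monitor.get_wrist_force(): force on the tool from outside, world axes, zero at the start.
- monitor.get_torque(): the same for the moment, N m.
- monitor.get_opening(): finger opening in m.
Only numpy, scipy, OpenCV 4.12 (cv2) and the standard library are available. Lean on these libraries where they do the work, as an engineer would, in place of code of your own. Each camera call takes 0.05 s, during which the arm holds its last target. There are 200 camera calls.

TASK

Pick up the loose wing knob, push it bore down onto the splined drive shaft of the photo turntable, rocking it round with only light pressure until the teeth mesh and it slides fully home, and then turn it anticlockwise (seen from above) until the turntable comes to its stop. Let go and leave the knob on the shaft. Never force the knob, touch the turntable only with the knob, keep off the terracotta figurine, which must stay standing on the platter, and leave the other things on the table where they are.

Things in the scene. Friction and masses are not known exactly. Their poses are not given: they have to be found in the camera images.
- knob_grip (a point): Loose wing knob, about 180 g, standing bore down on the table, 74 mm tall: round aluminium hub (50 mm diameter, 32 mm tall), upright black wing on top (56 long, 18 thick, 42 mm tall). This point is inside the wing on the knob's axis, 56 mm above the hub's underside, 24 mm above the hub's flat top, 18 mm below the wing's top. z up, x along the wing: pinch the wing across y.
- knob_bore (a point): Centre of the knob hub's underside, at the mouth of its bore; same axes as knob_grip. The bore, open below and 27 mm deep, has 5 straight internal teeth (every 72 degrees, 7.2 mm wide, one on the +x side) over its lowest 16 mm; the circle inside their tips is 26.4 mm in diameter.
- shaft_seat (a point): Centre of the top face of the 50 mm steel flange at the foot of the upright drive shaft, where the hub's underside rests when home. z up along the shaft; x and y follow the case, not the teeth. The shaft turns at about 0.05 N m and drives the platter by belt, one to one, same direction; at the platter's stop a clutch slips at 0.3 N m, so turning on does no harm.
- shaft_nose (a point): Tip of the drive shaft, on its axis, 26 mm above shaft_seat. From 0 to 16 mm above the seat it has 5 straight teeth (every 72 degrees, 8 mm wide, 34 mm over the tips); above them a plain round nose, 24 mm in diameter, tapered to 16 mm over its last 5 mm. The teeth's angle differs every time and is not measured; they mesh within about 3 degrees either way. Unmeshed, the hub sits 16 mm too high.
- turntable: The photo turntable, fixed to the table: a grey case 110 mm by 295 mm and 45 mm high. Its origin is on the table right under the drive shaft's axis, 49 mm below the flange's top face; z up. Along its own +y, 155 mm from the shaft, is the axis of the round platter (156 mm diameter, top 63 mm above the table).
- platter (a joint): Angle of the platter in rad: 0 at the start, growing anticlockwise seen from above; the stop is at 1.0.
- figurine: Small terracotta figurine, 86 mm tall with a round foot of 48 mm diameter, standing loose on the middle of the platter; origin at the centre of its underside, z up. Not to be touched.
- loupe: Black round magnifier, 48 mm diameter, 44 mm tall, standing on the table; origin at the centre of its underside. Leave it alone.
- jar: Small round glass jar with a metal cap, 52 mm diameter, 60 mm tall; origin at the centre of its underside. Leave it alone.
- plates: Brass hinged plate lying flat, 90 mm by 50 mm, 17 mm high; origin at the centre of its underside. Leave it alone.
- brush: Soft brush lying on the table; leave it alone.
There are look-alikes about, which are no part of the job. What is shaped like the part that bears knob_grip but purple or turquoise is not meant.

How it is judged:
On the way, in this order (a step that is already met when the one before it is completed fails the run):
1. the knob is meshed on the splined shaft and down on its flange, the turntable not yet turned to its stop (z of knob_grip in the frame of shaft_seat below 0.0595 m and horizontal distance between knob_grip and shaft_seat below 0.005 m and angle between knob_grip's own z axis and vertical below 0.1 rad), for 0.2 s.
2. the turntable is turned to its stop with the knob still home (value of joint platter above 0.94 rad and z of knob_grip in the frame of shaft_seat below 0.0595 m), for 0.2 s.
At the end, for the whole second after the job is handed in: The platter is at its stop (above 0.94 rad), the knob stands upright on the shaft, fully home (within 3 mm of the flange, within 5 mm of the axis, tilt under 0.08 rad) and released, and the figurine stands upright on the platter (value of joint platter above 0.94 rad and z of knob_grip in the frame of shaft_seat below 0.059 m and horizontal distance between knob_grip and shaft_seat below 0.005 m and angle between knob_grip's own z axis and vertical below 0.08 rad and angle between figurine's own z axis and vertical below 0.1 rad and z of figurine in the frame of turntable above 0.058 m); the robot touches nothing.
It fails at once if the knob is pressed on the turntable with more than 25 N while it is not yet home (contact force between knob and turntable above 25 N and z of knob_grip in the frame of shaft_seat above 0.062 m).
It fails at once if the knob is forced on the turntable with more than 60 N (contact force between knob and turntable above 60 N).
It fails at once if the robot itself presses on the turntable (contact force between any of the fingers, the arm and turntable above 2 N).
It fails at once if the robot touches the figurine, or it is tipped (contact force between any of the fingers, the arm and figurine above 0.5 N or angle between figurine's own z axis and vertical above 0.3 rad).
It fails at once if a bystander is moved by more than 20 mm (distance of any of loupe, jar, plates, brush from where it was at the start of the episode above 0.02 m).
It also fails if it takes over 64 s, if anything falls off the work surface, if the arm or the gripper's body presses on something with over 40 N, if the wrist force passes 120 N, or if a joint passes its speed limit or range.

## Working session

There is one attempt and no reset: what is moved stays moved. The work goes in short steps, each a Python script; the robot and the scene stay as the last script left them, time stands still between calls to the robot, and variables do not carry over. Pictures are saved under pics/ and viewed, about 8 in all and at most 12, crops included, and the job is handed in when it is done.

```bash
ls; mkdir -p pics
python3 - <<'E'
from plant import cams,monitor
import cv2,numpy as np,pickle
fr={n:cams.grab_frame(n) for n in("scene","top")}
pickle.dump(fr,open('fr.pkl','wb'))
for n in fr:
    f=fr[n]; cv2.imwrite(f'pics/{n}0.png',f['pixels']); print(n,f['fx'],f['fy'],f['cx'],f['cy'],f['T'].round(3).tolist(),f.keys())
print(monitor.get_time())
E
```

```text
pics
scene 419.62930466579746 419.62930466579746 278.0761307432698 214.69107523528805 [[0.665, -0.536, 0.52, 1.116], [0.747, 0.493, -0.447, -0.563], [-0.016, 0.685, 0.728, 0.921], [0.0, 0.0, 0.0, 1.0]] dict_keys(['pixels', 'depth', 'fx', 'fy', 'cx', 'cy', 'T'])
top 541.7601670352266 541.7601670352266 279.75495237565366 202.7595253529866 [[-0.059, 0.976, -0.208, 0.227], [-0.998, -0.057, 0.015, -0.065], [0.003, 0.208, 0.978, 1.53], [0.0, 0.0, 0.0, 1.0]] dict_keys(['pixels', 'depth', 'fx', 'fy', 'cx', 'cy', 'T'])
0.1
```

View pics/scene0.png

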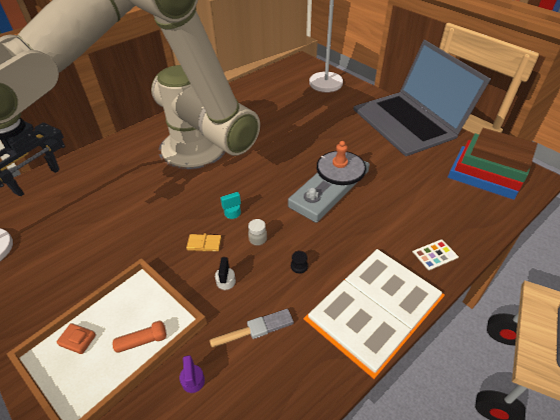

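View pics/top0.png

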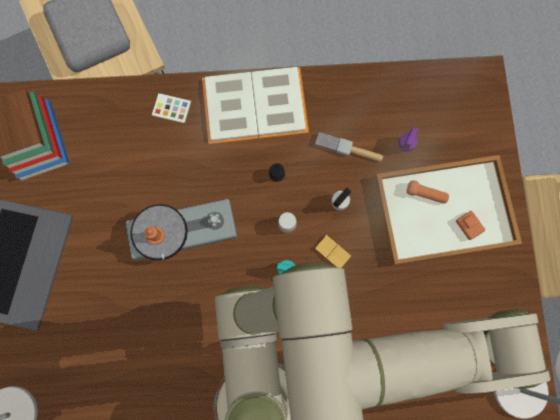

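The scene view shows these candidates:
- Aluminium hub with a black wing at scene (226,272), top (342,198). This matches the description.
- Purple look-alike at scene (190,375), top (409,138).
- Turquoise look-alike at scene (231,205), top (286,268).
- Black loupe at scene (299,262) and the jar at scene (257,232).

The shaft is at scene (312,194), top (214,220), and the platter is at top (158,232). I choose the black wing with the grey hub and will check it in a close crop.

```bash
cat > h.py <<'E'
import numpy as np,cv2
from scipy.spatial.transform import Rotation as R
def ray(f,u,v,fish=False):
    x=(u-f['cx'])/f['fx'];y=(v-f['cy'])/f['fy']
    if fish:
        r=np.hypot(x,y);s=np.sin(r)/r if r>1e-9 else 1.;d=np.array([x*s,-y*s,-np.cos(r)])
    else: d=np.array([x,-y,-1.])
    return f['T'][:3,3],f['T'][:3,:3]@d
def onplane(f,u,v,z,fish=False):
    o,d=ray(f,u,v,fish);return o+d*(z-o[2])/d[2]
def proj(f,p,fish=False):
    q=f['T'][:3,:3].T@(np.asarray(p)-f['T'][:3,3]);q=np.array([q[0],-q[1],-q[2]])
    if fish:
        h=np.hypot(q[0],q[1]);t=np.arctan2(h,q[2]);m=q[:2]/h*t
    else: m=q[:2]/q[2]
    return m*[f['fx'],f['fy']]+[f['cx'],f['cy']]
def down(yaw): # tool z down; tool y axis at angle yaw in world xy
    y=np.array([np.cos(yaw),np.sin(yaw),0]);z=np.array([0,0,-1.]);return R.from_matrix(np.c_[np.cross(y,z),y,z]).as_rotvec()
E
python3 - <<'E'
import pickle; from h import *
fr=pickle.load(open('fr.pkl','rb'));t=fr['top'];s=fr['scene']
print('shaft',onplane(t,214,220,.075),onplane(s,312,192,.075))
print('platter',onplane(t,158.5,232,.063),onplane(s,341,167,.063))
print('knob top',onplane(t,342,198,.06),onplane(s,225,268,.055))
im=t['pixels'];hsv=cv2.cvtColor(im,cv2.COLOR_BGR2HSV)
m=((im.max(2)<45)).astype(np.uint8);w=m[180:220,325:365]
c=max(cv2.findContours(w,0,1)[0],key=cv2.contourArea);print(cv2.minAreaRect(c))
def crop(f,u,v,r,k):a=f['pixels'][v-r:v+r,u-r:u+r];return cv2.resize(a,(k,k),interpolation=cv2.INTER_CUBIC)
g=np.vstack([np.hstack([crop(t,342,200,28,290),crop(t,205,222,35,290)]),np.hstack([crop(s,226,272,28,290),crop(s,320,185,45,290)])])
cv2.imwrite('pics/crops.png',g)
from plant import monitor
print(R.from_rotvec(monitor.get_tool_rot()).as_matrix().round(3))
E
```

```text
shaft [0.49855982 0.09433076 0.075     ] [0.51065736 0.08990185 0.075     ]
platter [0.47637288 0.24825564 0.063     ] [0.4831316  0.24588708 0.063     ]
knob top [ 0.54260983 -0.26120287  0.06      ] [ 0.54499945 -0.25391485  0.055     ]
((16.42353057861328, 17.505884170532227), (4.555540084838867, 19.957603454589844), 40.60129928588867)
[[ 0.961  0.276 -0.   ]
 [ 0.276 -0.961  0.001]
 [ 0.    -0.001 -1.   ]]
```

View pics/crops.png

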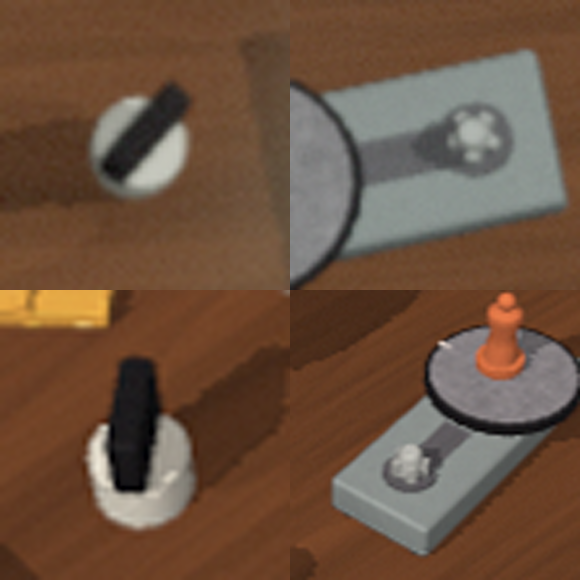

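The crops confirm it: black wing on a round aluminium hub at top (342,198), and the splined shaft on its flange at top (214,220). Next, the wrist view above each.

Run:
```python
from plant import *; from h import *
import pickle
fr={}
for n,p in(('shaft',[.505,.092,.28]),('knob',[.543,-.257,.22])):
    bot.reach(p,down(-2.28)); bot.dwell(.3)
    fr[n]=cams.grab_frame('wrist')
    f=fr[n];print(n,f['fx'],f['cx'],f['cy'],f['T'].round(3).tolist())
pickle.dump(fr,open('w.pkl','wb'))
print(monitor.get_time(),monitor.get_ee_pos(),monitor.get_joint_pos())
cv2.imwrite('pics/w.png',np.hstack([cv2.resize(fr[n]['pixels'],(400,300),interpolation=cv2.INTER_AREA) for n in fr]))
```

```text
shaft 325.19226210127806 285.5210616836301 209.2065401364615 [[-0.652, 0.719, 0.242, 0.568], [-0.758, -0.618, -0.208, 0.037], [0.0, -0.319, 0.948, 0.426], [0.0, 0.0, 0.0, 1.0]]
knob 325.19226210127806 285.5210616836301 209.2065401364615 [[-0.651, 0.72, 0.242, 0.606], [-0.759, -0.617, -0.207, -0.311], [-0.0, -0.318, 0.948, 0.366], [0.0, 0.0, 0.0, 1.0]]
4.6083 [ 0.54316322 -0.25659339  0.22016279] [-6.36160456e-01  4.94293692e-01  1.28288613e+00  5.32073850e-07
  1.36414994e+00  1.64322578e+00]
```

View pics/w.png

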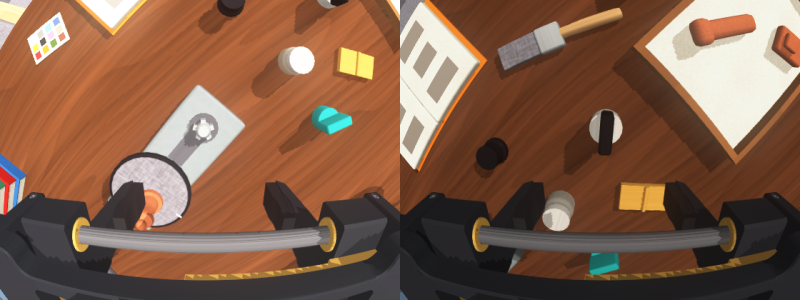

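The wing lies vertical in the wrist view, so the jaws already cross it. I'll rectify small patches onto the known planes to measure.

```bash
cat >> h.py <<'E'
def rect(f,c,z,half,n,fish=True):
    g=np.linspace(-half,half,n);m=np.array([[proj(f,[c[0]+a,c[1]+b,z],fish) for b in -g] for a in -g],np.float32) # up=+x, right=-y
    return cv2.remap(f['pixels'],m[...,0],m[...,1],cv2.INTER_CUBIC)
E
python3 - <<'E'
from h import *; import pickle
w=pickle.load(open('w.pkl','rb'));s,k=w['shaft'],w['knob']
P=lambda *a:onplane(*a,True)
cs=P(s,284,182,.07)[:2];ck=P(k,287,184,.06)[:2];print(cs,ck)
ims=[rect(k,ck,.074,.045,260),rect(k,ck,.032,.045,260),rect(s,cs,.075,.045,260),rect(s,cs,.065,.045,260),rect(s,cs,.049,.045,260),rect(s,cs+[-.01,.05],.045,.12,260)]
for i in ims[:5]:
    cv2.line(i,(130,0),(130,259),(0,0,255),1);cv2.line(i,(0,130),(259,130),(0,0,255),1)
cv2.imwrite('pics/r.png',np.vstack([np.hstack(ims[:3]),np.hstack(ims[3:])]))
# wing mask
m=(k['pixels'].max(2)<50).astype(np.uint8);l,_,st,ct=None,None,None,None
n,l,st,ct=cv2.connectedComponentsWithStats(m)
i=[j for j in range(1,n) if st[j,4]>150 and np.hypot(*(ct[j]-[287,184]))<25];print(st[i],ct[i])
c=cv2.findContours((l==i[0]).astype(np.uint8),0,1)[0][0];print(cv2.minAreaRect(c))
E
```

```text
[0.5030752  0.09517056] [ 0.54699554 -0.26211761]
[[ 277  155   23   63 1114]] [[288.09425494 186.21095153]]
((288.2912902832031, 185.84811401367188), (18.7482967376709, 61.75649642944336), 5.07960844039917)
```

View pics/r.png

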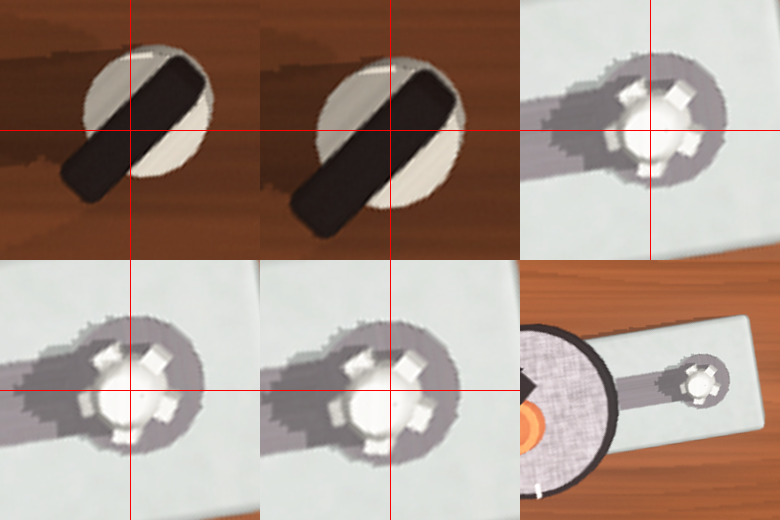

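The rectified patches are at 0.35 mm/px, up = +x, right = −y.
- **Wing:** centre at panel 1 (133,127), direction about −45°.
- **Hub:** centre at panel 2 (131,132).
- **Flange:** centre at panel 5 (128,132).
- **Shaft teeth:** about 30° mod 72°.

Next come numeric fits, then the grasp.

Run:
```python
from h import *; import pickle
from plant import *
w=pickle.load(open('w.pkl','rb'));s,k=w['shaft'],w['knob']
cs=np.array([.50307,.09517]);ck=np.array([.547,-.2621]);S=.09/259
wc=lambda c,u:np.array([c[0]-(u[1]-129.5)*S,c[1]-(u[0]-129.5)*S])
a=rect(k,ck,.074,.045,260);m=(a.max(2)<55).astype(np.uint8)
c=max(cv2.findContours(m,0,1)[0],key=cv2.contourArea);r=cv2.minAreaRect(c);print('wing',wc(ck,r[0]),np.array(r[1])*S,r[2])
for z in(.065,.049):
    b=rect(s,cs,z,.045,260);g=cv2.cvtColor(b,cv2.COLOR_BGR2GRAY)
    H=cv2.HoughCircles(cv2.GaussianBlur(g,(5,5),1),cv2.HOUGH_GRADIENT,1.5,200,param1=60,param2=20,minRadius=66,maxRadius=78)
    print(z,'flange' , [ (wc(cs,h[:2]),h[2]*S) for h in H[0]] if H is not None else None)
    mm=cv2.morphologyEx((g>150).astype(np.uint8),cv2.MORPH_OPEN,np.ones((3,3)));n,l,st,ct=cv2.connectedComponentsWithStats(mm);j=l[130,130]
    if st[j,4]<9000:
        (x,y),rr=cv2.minEnclosingCircle(np.argwhere(l==j)[:,::-1].astype(np.float32));print('tips',wc(cs,(x,y)),rr*S)
set_gripper(.06)
b=rect(k,ck,.032,.045,260);g=cv2.cvtColor(b,cv2.COLOR_BGR2GRAY)
H=cv2.HoughCircles(cv2.GaussianBlur(g,(5,5),1),cv2.HOUGH_GRADIENT,1.5,200,param1=60,param2=20,minRadius=66,maxRadius=80)
print('hub',[ (wc(ck,h[:2]),h[2]*S) for h in H[0]] if H is not None else None)
p=[.547,-.2628]
bot.reach([*p,.13],down(-2.356));bot.movel([*p,.042],rate=.08)
print(monitor.get_wrist_force())
set_gripper(0.0,f_grip=20);print(monitor.get_opening(),monitor.get_ee_pos(),monitor.get_wrist_force(),monitor.get_time())
```

```text
wing [ 0.54690105 -0.26362961] [0.01814769 0.05972084] 46.20604705810547
0.065 flange [(array([0.50454683, 0.09299819]), np.float32(0.023924708))]
0.049 flange [(array([0.50246189, 0.0961256 ]), np.float32(0.025644789))]
hub [(array([ 0.54482819, -0.26166564]), np.float32(0.024550192))]
[-0.05626448  0.00972139 -0.02829893]
0.01772638293792418 [ 0.54700378 -0.26284721  0.04199051] [ 0.17128872 -1.2021338   0.09581856] 7.6
```

Gripped at 17.7 mm opening. The camera saw the wing's near end face, so correcting for that puts the knob's axis about 2 mm behind the TCP along the tool x axis. I'll lift, hover above the shaft and look.

Run:
```python
from h import *; import pickle
from plant import *
bot.movel([.547,-.2628,.17],rate=.15)
bot.reach([.5039,.0947,.17],down(-2.356)); bot.dwell(.4)
f=cams.grab_frame('wrist');s=cams.grab_frame('scene');t=cams.grab_frame('top');pickle.dump((f,s,t),open('g.pkl','wb'))
c=monitor.get_ee_pos();print(c,monitor.get_wrist_force(),monitor.get_opening(),monitor.get_time())
u,v=proj(f,[c[0],c[1],.14],True).astype(int);print(u,v)
A=cv2.resize(f['pixels'][max(0,v-90):v+90,u-90:u+90],(400,400),interpolation=cv2.INTER_CUBIC)
u,v=proj(s,[c[0],c[1],.11]).astype(int);print(u,v)
B=cv2.resize(s['pixels'][v-45:v+45,u-45:u+45],(400,400),interpolation=cv2.INTER_CUBIC)
cv2.imwrite('pics/g.png',np.hstack([A,B]))
```

```text
[0.5039236  0.0946536  0.16999168] [-0.51087967 -0.82872281 -1.77366813] 0.017902832398249326 10.5
284 248
312 181
```

View pics/g.png

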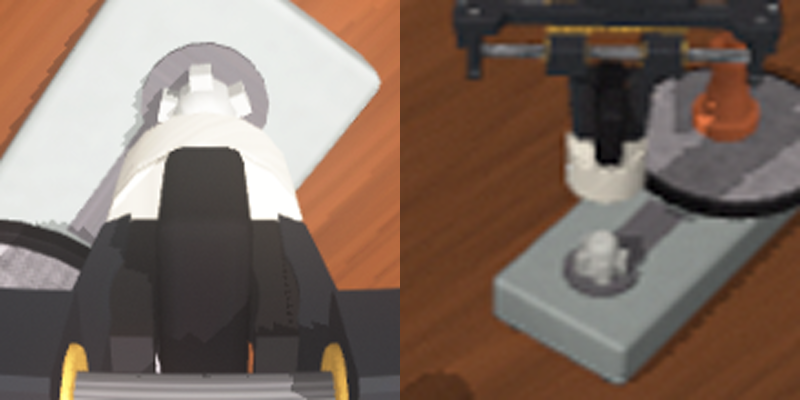

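The wrist crop shows the hub (centre column 204) lined up sideways with the flange (205). The scene crop shows the hub's lower rim bottom at (605,202) and the flange rim bottom at (602,297). I'll cast those rim points to get the along-x offset.

Run:
```python
from h import *; import pickle
f,s,t=pickle.load(open('g.pkl','rb'))
q=lambda x,y:(312-45+(x-400+.5)*90/400-.5,181-45+(y+.5)*90/400-.5)
tx=np.array([.707,-.707]);ty=np.array([-.707,-.707])
a=onplane(s,*q(605,202),.128)[:2];b=onplane(s,*q(602,297),.049)[:2];d=a-b
print('scene',a,b,'dx',d@tx,'dy',d@ty)
q=lambda x,y:(284-90+(x+.5)*180/400-.5,248-90+(y+.5)*180/400-.5)
# hub top disc far edge hidden; hub bottom far edge (205,112) , flange far edge (205,42)
a=onplane(f,*q(204,113),.128,True)[:2];b=onplane(f,*q(205,42),.049,True)[:2];d=a-b
print('wrist underside far',a,b,d@tx,d@ty)
a=onplane(f,*q(104,220),.160,True)[:2];b=onplane(f,*q(304,220),.160,True)[:2]
print('hub top near-side',a,b,np.linalg.norm(a-b))
for z in(.16,.128):
  a=onplane(f,*q(204,113),z,True)[:2];b=onplane(f,*q(205,125),z,True)[:2];print(z,(a-[.5039,.0947])@tx,(b-[.5039,.0947])@tx)
```

```text
scene [0.51849221 0.08185698] [0.52358564 0.07885261] dx -0.005725141440942655 dy 0.0014769680769919481
wrist underside far [0.51850414 0.07936168] [0.51958331 0.07774232] -0.0019078627933310774 -0.00038191785297679684
hub top near-side [0.52389302 0.10831511] [0.48954262 0.07402171] 0.04853851112970534
0.16 0.031859123830508165 0.028966815375690153
0.128 0.021169315651616814 0.017683013237431964
```

Both views put the knob's axis behind the shaft along tool x (wrist 1.9 mm, scene 5.7 mm, which is less accurate). I'll shift +2.5 mm and descend gently, yielding to the measured side forces.

```bash
cat > d.py <<'E'
from h import *; from plant import *
def step(p,yaw,F0,zend,dz=.001,fmax=6,gain=1.5e-4,verbose=True):
    """go down to zend in dz steps, shifting with the side force; stop at fmax upward"""
    p=np.array(p,float)
    while p[2]>zend+1e-6:
        p[2]=max(zend,p[2]-dz);bot.movel(p,down(yaw),rate=.03)
        F=monitor.get_wrist_force()-F0
        if verbose:print(p.round(4),F.round(2))
        if F[2]>fmax:return p,F,True
        if np.hypot(*F[:2])>1: p[:2]+=np.clip(gain*F[:2],-.0006,.0006)
    return p,F,False
E
python3 - <<'E'
from d import *
p=np.array([.5039+.0018,.0947-.0018,.125]);y=-2.356+.05
bot.movel(p,down(y),rate=.12);bot.dwell(.3);F0=monitor.get_wrist_force();np.save('F0.npy',F0)
r=step(p,y,F0,.108);print(r,monitor.get_time());np.save('p.npy',[*r[0],y])
E
```

```text
[0.5057 0.0929 0.124 ] [-0.95  0.42 -0.17]
[0.5056 0.093  0.123 ] [-1.7  -0.05 -0.96]
[0.5053 0.093  0.122 ] [-1.26  0.89  0.34]
[0.5051 0.0931 0.121 ] [-1.17 -0.66 -0.51]
[0.5049 0.093  0.12  ] [-0.56 -1.16  0.49]
[0.5049 0.0928 0.119 ] [-0.6   0.03  0.26]
[0.5049 0.0928 0.118 ] [-0.95 -0.15 -0.89]
[0.5049 0.0928 0.117 ] [-0.46  0.78 -0.25]
[0.5049 0.0928 0.116 ] [-1.38 -0.41 -0.28]
[0.5046 0.0928 0.115 ] [-0.6  -0.26 -0.9 ]
[0.5046 0.0928 0.114 ] [-0.52  0.74 -0.74]
[0.5046 0.0928 0.113 ] [-0.52 -0.35  0.25]
[0.5046 0.0928 0.112 ] [-0.55 -0.7  -0.34]
[0.5046 0.0928 0.111 ] [-0.97  0.25 -1.25]
[0.5046 0.0928 0.11  ] [-0.48  0.35 -1.25]
[0.5046 0.0928 0.109 ] [-1.82  0.94 -1.28]
[0.5044 0.0929 0.108 ] [-1.43  0.03 -0.13]
(array([0.50415849, 0.09289898, 0.108     ]), array([-1.43328577,  0.02611389, -0.13131151]), False) 15.575
```

There's no resistance with the bore 9 mm past the nose tip, so it has captured the nose. I'll carry on to the teeth, then rock.

Run:
```python
from d import *
F0=np.load('F0.npy');*p,y=np.load('p.npy');y0=y
print('yaw',y)
r=step(p,y,F0,.0995,dz=.0007,fmax=5,gain=1e-4);p=r[0]
print(r[2],p,monitor.get_time(),monitor.get_torque());np.save('p.npy',[*p,y])
```

```text
yaw -2.306
[0.5042 0.0929 0.1073] [-0.87  0.07 -0.41]
[0.5042 0.0929 0.1066] [-0.03  1.27  1.4 ]
[0.5042 0.093  0.1059] [-0.1   0.82 -0.46]
[0.5042 0.093  0.1052] [-0.01  1.65 -0.7 ]
[0.5042 0.0932 0.1045] [-0.24  1.91 -0.27]
[0.5041 0.0934 0.1038] [-0.98  2.43 -0.85]
[0.504  0.0936 0.1031] [-0.32  0.96 -0.71]
[0.504  0.0937 0.1024] [-0.63  0.17 -1.78]
[0.504  0.0937 0.1017] [-0.25  1.98  0.55]
[0.504  0.0939 0.101 ] [-0.41 -0.76 -0.21]
[0.504  0.0939 0.1003] [-0.38  1.01 -0.64]
[0.5039 0.094  0.0996] [-0.58  0.15  0.24]
[0.5039 0.094  0.0995] [-0.42  0.72 -1.47]
False [0.50393633 0.09402099 0.0995    ] 18.825 [ 0.18184216 -0.04394439 -0.01664578]
```

It meshed straight away at this angle: 7 mm past the tooth tops with no force. I'll continue to the flange.

Run:
```python
from d import *
F0=np.load('F0.npy');*p,y=np.load('p.npy')
p,F,hit=step(p,y,F0,.0895,dz=.0008,fmax=4,gain=1e-4)
bot.dwell(.3);print(hit,p,F,monitor.get_ee_pos(),monitor.get_wrist_force()-F0,monitor.get_time());np.save('p.npy',[*p,y])
```

```text
[0.5039 0.094  0.0987] [-0.75  0.25 -0.62]
[0.5039 0.094  0.0979] [-0.78 -0.07 -1.42]
[0.5039 0.094  0.0971] [-0.96  1.18 -0.27]
[0.5038 0.0941 0.0963] [-0.46 -0.16 -1.02]
[0.5038 0.0941 0.0955] [-0.22  0.36 -0.55]
[0.5038 0.0941 0.0947] [-0.36  0.99 -0.34]
[0.5038 0.0942 0.0939] [-1.11 -1.03 -1.13]
[0.5037 0.0941 0.0931] [-0.13  0.49 -0.34]
[0.5037 0.0941 0.0923] [-0.42  0.08 -0.74]
[0.5037 0.0941 0.0915] [-0.36 -0.13 -0.73]
[0.5037 0.0941 0.0907] [-0.48  0.12  3.72]
[0.5037 0.0941 0.0899] [-4.39 -0.27 11.42]
True [0.50369308 0.09413476 0.0899    ] [-4.39397852 -0.26823646 11.42053851] [0.50393989 0.09408762 0.0908487 ] [-3.61263886  0.66251133 11.22293554] 22.125
```

Seated: contact at TCP z = 0.091, as predicted. I'll ease the pressure, grip more firmly and turn anticlockwise around the shaft axis until the moment rises at the stop.

Run:
```python
from d import *
F0=np.load('F0.npy');*p,y=np.load('p.npy');p=np.array(p)
p[2]=.0906;bot.movel(p,rate=.03);set_gripper(0,f_grip=40)
M0=monitor.get_torque()
tx=lambda y:np.array([-np.sin(y),np.cos(y)])
d=.0024
s=p[:2]-d*tx(y) if tx(y)@[.707,-.707]>0 else p[:2]+d*tx(y)
sg=np.sign(tx(y)@[.707,-.707]);y0=y;n=0;print(s,sg)
while y-y0<1.3:
    y+=.08;q=[*(s+sg*d*tx(y)),.0906]
    bot.movel(q,down(y),rate=.03)
    F=monitor.get_wrist_force()-F0;M=monitor.get_torque()-M0
    print(round(y-y0,2),F.round(1),M.round(3),round(monitor.get_time(),1))
    if np.hypot(*F[:2])>2:s=s+np.clip(1e-4*F[:2],-.0005,.0005)
    if F[2]>15 or np.hypot(*F[:2])>20:print('force');break
    n=n+1 if abs(M[2])>.18 else 0
    if n>=2:break
np.save('p.npy',[*q,y]);np.save('s.npy',s)
t=cams.grab_frame('top');f=cams.grab_frame('wrist');import pickle;pickle.dump((t,f),open('e.pkl','wb'))
cv2.imwrite('pics/e.png',np.hstack([cv2.resize(t['pixels'][180:270,120:240],(400,300),interpolation=cv2.INTER_CUBIC),cv2.resize(f['pixels'],(400,300))]))
```

```text
[0.50191302 0.09574453] 1.0
0.08 [-1.  -0.2  6.3] [ 0.009 -0.091  0.047] 22.8
0.16 [0.7 0.4 7.1] [ 0.218 -0.392  0.053] 23.1
0.24 [-0.5  0.9  6.6] [ 0.23  -0.359  0.047] 23.3
0.32 [0.6 2.6 6.8] [ 0.389 -0.419  0.029] 23.6
0.4 [0.7 0.6 8.1] [ 0.265 -0.389  0.065] 23.8
0.48 [0.5 1.9 8.2] [ 0.34  -0.407  0.043] 24.1
0.56 [1.1 2.5 7.1] [ 0.347 -0.471  0.04 ] 24.3
0.64 [0.9 2.2 7. ] [ 0.228 -0.354  0.1  ] 24.6
0.72 [-0.   0.9  8.5] [ 0.17  -0.35   0.044] 24.8
0.8 [0.5 1.2 7.5] [ 0.23  -0.321  0.071] 25.1
0.88 [-0.6  1.8  7.5] [ 0.216 -0.367  0.048] 25.3
0.96 [-0.3  2.1  7.8] [ 0.268 -0.36   0.05 ] 25.6
1.04 [0.8 2.  7.6] [ 0.188 -0.324  0.061] 25.8
1.12 [0.4 1.3 7.4] [ 0.209 -0.344 -0.06 ] 26.1
1.2 [0.5 1.7 8.3] [ 0.23  -0.351 -0.171] 26.3
1.28 [1.2 3.4 8.6] [ 0.344 -0.331 -0.15 ] 26.6
1.36 [-0.6  0.2  8.9] [ 0.121 -0.186 -0.159] 26.8
```

View pics/e.png

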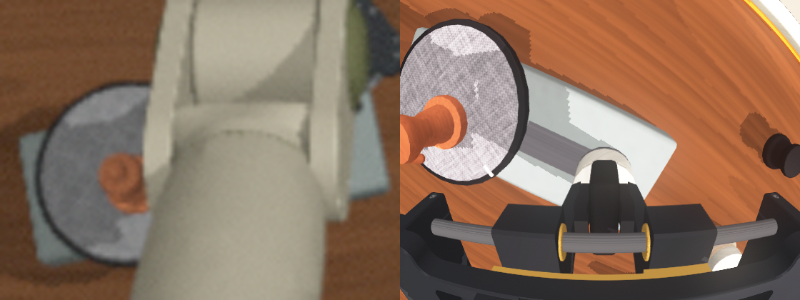

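The moment stays level to about 1.04 rad and then shifts by about 0.2 N m and plateaus, as expected at the clutch. The wrist view shows the figurine standing and the platter's white mark at about (490,171), now on the shaft side. I'll check the platter angle with the mark, then release.

Run:
```python
from d import *; import pickle
t,f=pickle.load(open('e.pkl','rb'));w=pickle.load(open('w.pkl','rb'))['shaft']
s=np.array([.5022,.0960]);c=np.array([.4765,.2483]);c=s+(c-s)/np.linalg.norm(c-s)*.155
a0=onplane(w,252,302,.063,True)[:2]-c
out=[]
for g,(u,v) in((w,(252,302)),(f,(126,239))):
    h=g['pixels'][v-12:v+13,u-12:u+13].min(2).astype(int);m=(h>225).astype(np.uint8)
    n,l,st,ct=cv2.connectedComponentsWithStats(m);j=1+np.argmax(st[1:,4]) if n>1 else 0
    q=ct[j]+[u-12,v-12];r=onplane(g,*q,.063,True)[:2]-c;out.append(np.arctan2(r[1],r[0]));print(st[j],q,r,np.hypot(*r),out[-1])
print('turn',(out[1]-out[0])%(2*np.pi))
set_gripper(.05);bot.dwell(.2)
p=monitor.get_ee_pos();print(p,monitor.get_opening(),monitor.get_wrist_force())
bot.movel([p[0],p[1],.2],rate=.12);bot.movel([p[0]-.1,p[1]-.22,.25],rate=.2);bot.dwell(.3)
t=cams.grab_frame('top');s_=cams.grab_frame('scene');f=cams.grab_frame('wrist');pickle.dump((t,s_,f),open('z.pkl','wb'))
cv2.imwrite('pics/z.png',np.hstack([cv2.resize(t['pixels'][180:270,110:245],(400,267),interpolation=cv2.INTER_CUBIC),cv2.resize(s_['pixels'][120:220,250:400],(400,267),interpolation=cv2.INTER_CUBIC)]))
print(monitor.get_time())
```

```text
[ 6  9  8  6 24] [249.45833333 301.33333333] [-0.06835082 -0.01015686] 0.06910134870665562 -2.99407324784735
[  1   0  16  21 146] [122.12328767 236.39726027] [-0.02711094 -0.06231965] 0.06796132589971535 -1.9811320482037813
turn 1.0129411996435687
[0.5042895  0.0986482  0.09061643] 0.049742365531592454 [-0.54875813 -1.36689984 -0.05114757]
30.6667
```

View pics/z.png

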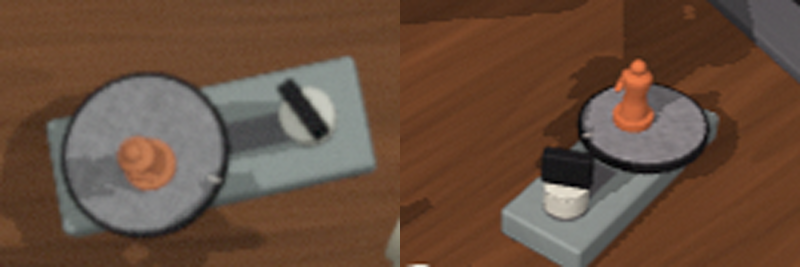

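The knob stands upright on the flange at (305,110) in the top crop and (567,180) in the scene crop. The figurine is standing, and the mark gives a turn of 1.01 rad. One depth check of the wing height, then hand in.

Run:
```python
from h import *; import pickle; from plant import ticket,monitor
t,s,f=pickle.load(open('z.pkl','rb'))
u,v=np.meshgrid(range(203,224),range(205,230));D=t['depth'][v,u];dark=t['pixels'][v,u].max(2)<50
x=(u-t['cx'])/t['fx'];y=(v-t['cy'])/t['fy']
P=np.stack([x*D,-y*D,-D],-1)@t['T'][:3,:3].T+t['T'][:3,3]
z=np.median(P[dark][:,2]);print('wing top z',z,'n',dark.sum(),'table z check',)
if .11<z<.132: ticket.close_job();print('closed',monitor.get_time())
```

```text
wing top z 0.12188543671013408 n 97 table z check
the job is handed in; nothing more can be done
the job is handed in; nothing more can be done
```

The knob is on the shaft, fully home, with the turntable turned to its stop. I released it and handed the job in at about 31 s of the allowed 64 s; no verdict is reported.

I gripped the black-winged aluminium knob and lowered it with side forces of about 2.5 N or less. The teeth met at the angle I had read from the image, so no rocking was needed. It reached the flange at the expected height, with about 11 N on it for a moment once down. I then turned it anticlockwise until the moment shifted and levelled off at the stop.

**Last checks:**
- **Platter:** its white mark moved by 1.01 rad; the stop is at 1.0.
- **Knob height:** depth puts the wing top at 0.122 m, against 0.123 m when fully home. Unmeshed it would be 0.139 m.
- **Figurine and robot:** the final pictures show the knob upright and the figurine standing. The gripper is clear of everything.

**What disagreed or was not checked:**
- The scene camera put the knob 5.7 mm off the shaft axis before lowering, the wrist camera 1.9 mm. I shifted 2.5 mm, and the low contact forces suggest that was right.
- The moment at the stop changed by about 0.2 N m, against about 0.25 N m expected for the clutch.
- I did not measure whether the other things on the table moved; the arm stayed clear of them.

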